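Push a rejected spacer block through a self-closing gate

TASK

Put the bright steel block away in the reject lane: with one finger push the red spring gate open and keep it open, and with the other finger push the block along between its two rails through the gateway, far enough in that the gate shuts behind it without touching it. Do not let the block push on the gate or the gate on the block, do not grip or lift the block, only push it, and leave the black nut and the two bolts where they are. Finish with the block lying flat between the rails in the lane, the gate shut by its spring and the gripper clear.

Things in the scene. Friction and masses are not known exactly. Their poses are not given: they have to be found in the camera images.
- reject_lane: Fixed reject lane: blue plate x -100 to +145, y -58 to +78 mm, top at z = 6 mm, grey walls 32 mm high, no roof. Origin: at bench height on the line of the shut gate, x leads through the gateway into the lane, y left, z up. Before the gate (x < 0) the plate is open to front and left. Inside (x > 0) the left wall's face is at y = +75 mm, the back wall's at x = +142 mm.
- track (a point): Point on the plate's top, at the gate line, midway between two low steel rails (each 3 mm wide, 4 mm high above the plate, so up to 10 mm above the bench): lane x = 0, y = -36 mm, z = 6 mm. The rails run straight along lane x from -97 to +142 mm, under the gate; their inner faces are 26.6 mm apart, y = -49.3 and -22.7 mm. The right wall's face is at y = -55 mm.
- gate (a joint): Red upright panel, 4 mm thick, 96 mm from hinge to free edge, 14 to 50 mm above the bench. Vertical hinge at its left end: 0 = shut (along the lane's y), grows as the free edge swings inward (+x) and left, pi/2 = along the lane, stop at 1.75 rad; never swings outward. A spring shuts it: 0.16 N m shut, 0.26 N m at pi/2, damping 0.05 N m s/rad.
- gate_hinge (a point): Gate's hinge axis, at lane x = 0, y = +55 mm, 32 mm above the bench; pin and bracket (radius 6 mm round the axis, 56 mm high) are solid; the bracket joins it to the left wall.
- gate_edge (a point): Middle of the gate's free edge, 96 mm from the hinge axis; when shut it leaves a gap of 14 mm to the right wall. It sweeps an arc of 96 mm radius.
- block: Bright ground-steel spacer block lying between the two rails in front of the gate, 24 x 24 mm and 18 mm high, 70 g; origin at the centre of its underside, z up. It starts with its centre at lane x = -70 to -45 mm, sides along the rails, and slides between them with about 1.3 mm to spare each side. With its centre 70 mm or more past the gate line it is out of the gate's sweep.
- black_nut: Black hexagon nut, 30 mm across flats, 16 mm high, lying on the bench just left of the lane; leave it. Origin at the centre of its underside.
- bolt_a: Bolt standing on its head on the bench just left of the lane, 19 mm wide, 42 mm high; leave it. Origin at the centre of its underside.
- bolt_b: Second such bolt beside it; leave it.
Not all that is in view belongs to the job. Of the things that look like the block, the smallest one is meant.

How it is judged (in metres and radians):
On the way, in this order (a step that is already met when the one before it is completed fails the run):
1. a finger holds the gate open (over 0.45 rad) while the bright block's centre is still at or before the gate line (lane x under 5 mm) (value of joint gate above 0.45 rad and contact force between the fingers and gate above 0.2 N and x of block in the frame of reject_lane below 0.005 m).
2. the fingers hold the gate open (over 0.6 rad) and at the same time push the bright block, its centre now past the gate line by 15 mm (value of joint gate above 0.6 rad and contact force between the fingers and gate above 0.2 N and contact force between the fingers and block above 0.03 N and x of block in the frame of reject_lane above 0.015 m).
At the end, for the whole second after the job is handed in: The bright block lies flat and still between the rails inside the lane (centre within 6 mm of their middle line), its centre at least 50 mm past the gate line and not touching the gate, and the gate has shut again (under 0.05 rad) (x of block in the frame of reject_lane between 0.05 and 0.14 m and y of block in the frame of reject_lane between -0.042 and -0.03 m and z of block in the frame of reject_lane below 0.01 m and angle between block's own z axis and vertical below 0.15 rad and value of joint gate below 0.05 rad and linear speed of block below 0.01 m/s and contact force between gate and block below 0.05 N).
It fails at once if the bright block and the gate press on each other with more than 1 N (contact force between gate and block above 1 N).
It fails at once if the bright block is lifted more than 7 mm off the plate (z of block in the frame of reject_lane above 0.013 m).
It fails at once if the bright block is tipped by more than 0.5 rad (angle between block's own z axis and vertical above 0.5 rad).
It fails at once if the bright block is squeezed or pressed by the fingers with more than 25 N (contact force between the fingers and block above 25 N).
It fails at once if the black nut or one of the bolts is moved by more than 10 mm (distance of any of black_nut, bolt_a, bolt_b from where it was at the start of the episode above 0.01 m).
It also fails if it takes over 53 s, if anything falls off the work surface, if the arm or the gripper's body presses on something with over 40 N, if the wrist force passes 120 N, or if a joint passes its speed limit or range.

ROBOT

A 6-joint arm with a two-finger parallel gripper is mounted at the origin on a cart in front of the work surface, level with it; the furniture and walls round the work are solid. World frame = base frame: x ahead of the robot, y to its left, z up, the work surface at z = 0. Lengths are in m, angles in degrees, forces in N, time in s.
With the tool pointing down it reaches from about 0.35 to 0.875 m from the base axis. Payload 4.2 kg.
Tool frame: the origin (TCP) lies midway between the tips of the shut fingers; the grasp point (between the pads) lies 19 mm behind it; x points along the fingers, y is the direction in which the jaws open and shut, and the axes are right-handed (so a half turn about x gives the same grasp; the last joint's range is limited). The gripper opens to 87 mm and grips with 3 to 60 N. Pads are 19 mm wide; open, the fingers measure 117 mm over their backs; the gripper's body (75 mm by 190 mm) begins 51 mm behind the grasp point.
Start: joints at [-53.766, 22.042, 0.453, 0, -68.411, -14.817], TCP at [0.228, -0.582, 0.223] pointing down, gripper open.
Joint ranges: [-179.83, 179.83], [-69.29, 118.12], [-61.27, 80.66], [-181.25, 117.63], [-171.15, -9.14], [-177.46, 177.46]. Speed limits (degrees/s): [159.86, 159.86, 180, 180, 180, 180].

INTERFACE

Orientations are given as a 3x3 rotation matrix whose columns are the frame's x, y, z axes.
In Python, from station import r gives the robot as it stands.
- The arm moves only by the tool play_rows, never from a script. Its argument "plan" is a list that holds one entry, the list of rows, each a list of 6 numbers: the shift along the tool's x, y, z in cm, then the turn, a rotation vector about the tool's x, y, z in units of 10 degrees (1.0 is 10 degrees). A call has 1 to 5 rows; each row is the pose to reach, as a shift and turn from the pose commanded when the call began, along the tool's axes at that moment; what a row does not reach only later rows make up. A row lasts 1/8 s, in which the tool goes at most 62.5 mm and 10.7 degrees, less where a joint would pass 70% of its speed; a pose out of reach is approached as far as the arm can. A call with a gripper value outside its range is refused whole. "hand" is the opening, from 0 (shut) to 1 (fully open), set as the call begins (left out, the last holds). The fingers move at their own pace and stop on an object; the grip force is fixed at half the most. Time passes only in rows, so rows that repeat a pose let the fingers close. It gives the time, the measured TCP pose, the force and the opening at its end, in the units of the state.
- r.sense(): the state, without advancing time (a new reading comes with each control period).
- r.capture(name): name is "scene" or "top" or "wrist"; returns (picture, depth): 384x512x3 uint8, blue, green, red; 384x512 float32, m along the optical axis (not along the pixel's ray), 0 where there is no reading.
- r.get_calibration(name): a dict with "vfov" (degrees; the focal length in pixels is half the picture's height over the tangent of half this angle, whatever the lens; pixels are square), "cx", "cy" (the principal point, pixels), "rvec" (rotation vector, rad) and "tvec" (3), from world to camera coordinates, as OpenCV has them. Camera axes: x right, y down, z forward; pixel columns grow to the right and rows downward; lengths in m; the calibration is good to about 2 mm. The wrist camera is an equidistant fisheye: a pixel r from the principal point sees the ray r / f radians off the axis. A picture is of the moment at which its call begins: read the wrist's pose just before it. get_calibration takes no time and is no camera call; for the wrist camera it gives the pose at the moment of the call.
- r.finish_job(): hands the job in, once; it reports no verdict.
The state is a dict: "time_s": time; "joints": joint angles; "joint_velocities": joint speeds; "effort": joint torques, N m; "tcp_pos": TCP position; "ee_rot": TCP orientation; "wrist_force": force on the tool from outside, world axes, zero at the start; "moment": the same for the moment, N m; "gripper_width": opening from 0.0 (shut) to 1.0 (fully open).
Only numpy, scipy, OpenCV 4.12 (cv2) and the standard library are available. Lean on these libraries where they do the work, as an engineer would, in place of code of your own. Each camera call takes 0.05 s, during which the arm holds its last target.

## Working session

There is one attempt and no reset: what is moved stays moved. The work goes in short steps, Python scripts to look and compute and a tool call to move; the robot and the scene stay as the last step left them, time stands still between calls to the robot, and variables do not carry over. Pictures are saved under pics/ and viewed, and the job is handed in when it is done.

Besides the shell and the picture viewer there is one more tool, called after "Emit:" as name(argument=value, ...) on one line, values as JSON. play_rows: Moves the arm, as the interface text tells. Its arguments: {"type":"object","properties":{"plan":{"type":"array","items":{"type":"array","items":{"type":"array","items":{"type":"number"}}}},"hand":{"type":"number"}},"required":["plan"]}

```bash
mkdir -p pics; ls
python3 - <<'E'
from station import r
import cv2,numpy as np
print(r.sense())
for n in ["scene","top"]:
    p,d=r.capture(n); cv2.imwrite(f"pics/{n}0.png",p); np.save(f"pics/{n}0.npy",d); print(n,r.get_calibration(n))
E
```

```text
pics
{'time_s': 0.0, 'joints': array([-5.37657540e+01,  2.20900376e+01,  3.79268471e-01, -3.19832449e-02,
       -6.84104914e+01, -1.48148697e+01]), 'joint_velocities': array([-0.10463589, -0.000422  , -0.05859213,  0.08773139,  0.09029375,
       -0.00982279]), 'effort': array([-2.20521870e-04, -3.90658951e+01,  1.87405980e+01,  4.21997845e+00,
        1.09499742e-02, -1.96539299e-04]), 'tcp_pos': array([ 0.22803402, -0.58125836,  0.22145598]), 'ee_rot': array([[-8.32272799e-04, -3.64998991e-01,  9.31007542e-01],
       [ 2.01385965e-03,  9.31005365e-01,  3.64999938e-01],
       [-9.99997626e-01,  2.17869805e-03, -3.97936996e-05]]), 'wrist_force': array([0.11417528, 0.73522922, 0.38426937]), 'moment': array([-0.0163244 , -0.01951069,  0.01986922]), 'gripper_width': 0.9993599031170772}
scene {'vfov': 42.725140801793685, 'cx': 259.90554301665935, 'cy': 190.08060107208573, 'rvec': array([ 1.17740381, -1.95154967,  1.18899329]), 'tvec': array([0.62677539, 0.12600216, 0.65746585])}
top {'vfov': 57.0318271476441, 'cx': 255.03300701743353, 'cy': 192.31569727313354, 'rvec': array([ 2.18351176, -2.17931777,  0.11749961]), 'tvec': array([0.43643446, 0.50637577, 0.84693676])}
```

View pics/scene0.png

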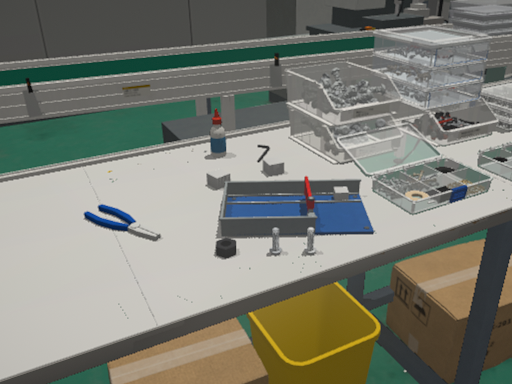

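View pics/top0.png

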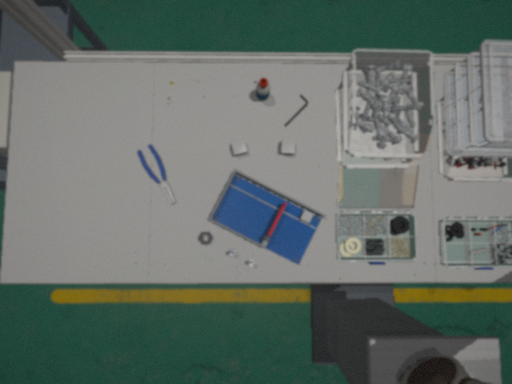

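```bash
cat > h.py <<'E'
import cv2,numpy as np
from station import r
def cam(n):
    c=r.get_calibration(n); f=192/np.tan(np.radians(c['vfov']/2))
    R=cv2.Rodrigues(np.array(c['rvec']))[0]; t=np.array(c['tvec']); return f,c['cx'],c['cy'],R,t
def ray(c,u,v,fish=False):
    f,cx,cy,R,t=c; x=(u-cx)/f;y=(v-cy)/f
    if fish:
        th=np.hypot(x,y); s=np.sinc(th/np.pi); d=np.array([x*s,y*s,np.cos(th)])
    else: d=np.array([x,y,1.])
    return -R.T@t, R.T@d
def onplane(c,u,v,z,fish=False):
    o,d=ray(c,u,v,fish); return (o+d*(z-o[2])/d[2])
def proj(c,P,fish=False):
    f,cx,cy,R,t=c; p=R@np.asarray(P,float)+t
    if fish:
        rr=np.hypot(p[0],p[1]); th=np.arctan2(rr,p[2]); k=th/max(rr,1e-9); return cx+f*p[0]*k,cy+f*p[1]*k
    return cx+f*p[0]/p[2],cy+f*p[1]/p[2]
E
python3 - <<'E'
from h import *
p=cv2.imread('pics/top0.png'); s=p[155:275,190:340]; cv2.imwrite('pics/top0z.png',cv2.resize(s,None,fx=5,fy=5,interpolation=cv2.INTER_CUBIC))
p=cv2.imread('pics/scene0.png'); s=p[150:270,190:390]; cv2.imwrite('pics/scene0z.png',cv2.resize(s,None,fx=4,fy=4,interpolation=cv2.INTER_CUBIC))
c=cam('top')
for uv in [(236,171),(210,217),(300,263),(323,216),(308,215)]: print(uv,onplane(c,*uv,0.006))
E
```

```text
(236, 171) [0.56032797 0.48493911 0.006     ]
(210, 217) [0.44525371 0.54846034 0.006     ]
(300, 263) [0.33303097 0.32668882 0.006     ]
(323, 216) [0.4481699  0.26820175 0.006     ]
(308, 215) [0.4505894 0.3055365 0.006    ]
```

View pics/top0z.png

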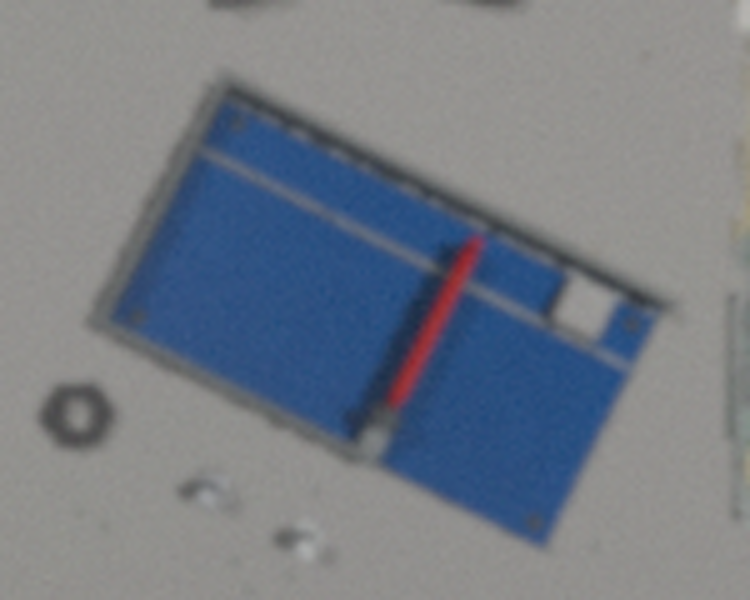

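View pics/scene0z.png

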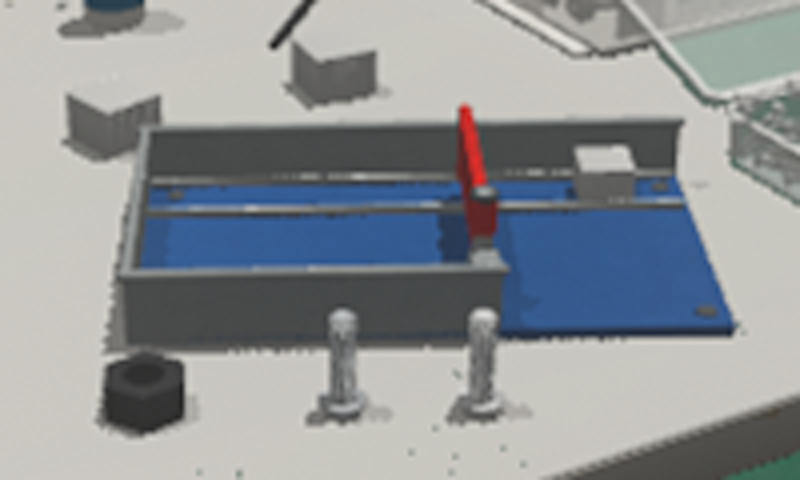

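Run:
```python
from h import *
c=cam('top'); d=np.load('pics/top0.npy'); f,cx,cy,R,t=c
v,u=np.mgrid[0:384,0:512]; P=np.stack([(u-cx)/f*d,(v-cy)/f*d,d],-1)-t; W=P@R
W[d==0]=np.nan
for y0 in np.arange(-0.7,0.6,0.1):
  row=[]
  for x0 in np.arange(0.2,0.8,0.1):
    m=(abs(W[...,0]-x0-.05)<.05)&(abs(W[...,1]-y0-.05)<.05); row.append(round(float(np.max(W[...,2][m])),3) if m.any() else None)
  print(round(y0,1),row)
p=cv2.imread('pics/top0.png').astype(int)
b,g,rr=p[...,0],p[...,1],p[...,2]
blue=(b>rr*1.5)&(b>60); blue[:,:200]=0; blue[:,335:]=0; blue=blue.astype(np.uint8)
k=cv2.connectedComponentsWithStats(blue)
i=1+np.argmax(k[2][1:,4]); print(k[2][i])
red=((rr>1.7*g)&(rr>90)&(v>150)).astype(np.uint8); cn=max(cv2.findContours(red,0,1)[0],key=cv2.contourArea); print(cv2.minAreaRect(cn))
# sampling uv of shade
```

```text
-0.7 [None, None, None, None, None, None, None]
-0.6 [None, None, None, None, None, None, None]
-0.5 [None, None, None, None, None, None, None]
-0.4 [None, None, None, None, None, None, None]
-0.3 [-0.002, 0.005, 0.008, 0.022, None, None, None]
-0.2 [0.002, 0.037, 0.034, 0.158, None, None, 0.01]
-0.1 [0.003, 0.037, 0.033, 0.231, 0.233, 0.232, 0.01]
-0.0 [0.003, 0.032, 0.04, 0.133, 0.161, 0.162, 0.16]
0.1 [0.003, 0.037, 0.037, 0.125, 0.155, 0.162, 0.161]
0.2 [0.003, 0.032, 0.042, 0.131, 0.161, 0.162, 0.159]
0.3 [0.002, 0.009, 0.052, 0.036, 0.027, 0.006, 0.01]
0.4 [0.002, 0.056, 0.05, 0.036, 0.028, 0.106, 0.01]
0.5 [0.002, 0.017, 0.035, 0.036, 0.003, 0.004, 0.01]
[ 200    0  135   52 3969]
((276.5000305175781, 219.00001525878906), (3.5777084827423096, 36.224300384521484), 26.56505012512207)
```

Emit:
play_rows(plan=[[[-6, 3, 3, 0, 0, 0], [-7, 7, 8, 0, 0, 0], [-8, 11, 12.5, 0, 0, 0], [-8, 15, 17, 0, 0, 0], [-8, 19, 22, 0, 0, 0]]])

```text
time_s: 0.72
tcp_pos: [0.3601, -0.3296, 0.3026]
ee_rot: [[0.001, -0.365, 0.931], [0.0, 0.931, 0.365], [-1.0, -0.0, 0.001]]
wrist_force: [1.1, 0.2, -0.2]
gripper_width: 1.003
```

```bash
python3 -c "
from h import *
s=r.sense();print(s['tcp_pos'],s['joints'],s['ee_rot'])"
```

```text
[ 0.36012908 -0.32958868  0.30259796] [-2.33668782e+01  5.58751119e+00 -1.00528121e+01 -1.48081007e-02
 -7.43334322e+01 -4.52360301e+01] [[ 5.19192112e-04 -3.64764557e-01  9.31099645e-01]
 [ 4.67633259e-05  9.31099778e-01  3.64764583e-01]
 [-9.99999864e-01 -1.45841578e-04  5.00477264e-04]]
```

Emit:
play_rows(plan=[[[0, 5.5, 2.5, 0, 0, 0], [0, 11, 5, 0, 0, 0], [0, 16.5, 7.5, 0, 0, 0], [0, 22, 10, 0, 0, 0], [0, 27.5, 12.5, 0, 0, 0]]])

```text
time_s: 1.35
tcp_pos: [0.3751, -0.0281, 0.3025]
ee_rot: [[0.001, -0.365, 0.931], [0.0, 0.931, 0.365], [-1.0, 0.0, 0.001]]
wrist_force: [0.4, -0.3, 0.3]
gripper_width: 1.001
```

Emit:
play_rows(plan=[[[0, 5.5, 2.5, 0, 0, 0], [0, 11, 5, 0, 0, 0], [0, 16.5, 7.5, 0, 0, 0], [0, 22, 10, 0, 0, 0], [0, 24, 10, 0, 0, 0]]])

```text
time_s: 1.98
tcp_pos: [0.3808, 0.2329, 0.3015]
ee_rot: [[-0.001, -0.368, 0.93], [-0.001, 0.93, 0.368], [-1.0, -0.001, -0.002]]
wrist_force: [-0.1, -0.8, 0.6]
gripper_width: 0.998
```

```bash
python3 -c "
from h import *
s=r.sense();print(s['tcp_pos'],s['joints'],s['wrist_force'])
p,d=r.capture('wrist');cv2.imwrite('pics/w1.png',p);np.save('pics/w1.npy',d)
c=cam('wrist');print(c,-c[3].T@c[4]); np.savez('pics/w1c.npz',f=c[0],cx=c[1],cy=c[2],R=c[3],t=c[4])"
```

```text
[0.38081463 0.23292532 0.30154702] [ 5.24141858e+01  1.24116634e+00 -1.49063014e+01 -1.93663552e-02
 -7.39504503e+01 -1.20835528e+02] [-0.06026054 -0.80749307  0.64166782]
(np.float64(297.3186396354542), 254.36424459896608, 192.70801650229726, array([[-3.68550707e-01,  9.29607646e-01, -2.03352294e-05],
       [ 8.94990570e-01,  3.54832392e-01,  2.70343952e-01],
       [ 2.51321021e-01,  9.96172550e-02, -9.62763806e-01]]), array([-0.07631394, -0.4764742 ,  0.34852336])) [0.31072311 0.20529156 0.46435605]
```

View pics/w1.png

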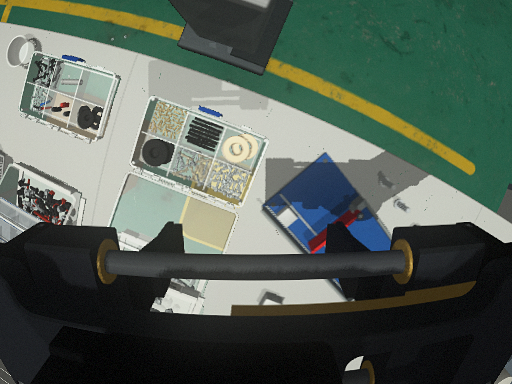

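Emit:
play_rows(plan=[[[0, 3, 5, 0, 0, 0], [0, 6, 10, 0, 0, 0], [0, 8, 13, 0, 0, 0], [0, 10, 17, 0, 0, 0], [0, 10, 17, 0, 0, 0]]])

```text
time_s: 2.65
tcp_pos: [0.504, 0.3863, 0.2996]
ee_rot: [[-0.003, -0.365, 0.931], [-0.003, 0.931, 0.365], [-1.0, -0.002, -0.004]]
wrist_force: [-0.0, 0.4, -0.3]
gripper_width: 1.0
```

```bash
python3 -c "
from h import *
s=r.sense();print(s['tcp_pos'],s['joints'],s['wrist_force'],s['joint_velocities'])
c=cam('wrist')
p,d=r.capture('wrist');cv2.imwrite('pics/w2.png',p);np.save('pics/w2.npy',d)
np.savez('pics/w2c.npz',f=c[0],cx=c[1],cy=c[2],R=c[3],t=c[4])"
```

```text
[0.50397685 0.38626701 0.29955041] [ 5.20315980e+01  2.09581597e+01  9.74144618e+00 -2.50566186e-02
 -7.90099814e+01 -1.20631712e+02] [-0.00145135  0.39970042 -0.282498  ] [-0.03514643 -3.72187409 -3.33599984 -0.18918474 -0.78283706 -0.19075077]
```

View pics/w2.png

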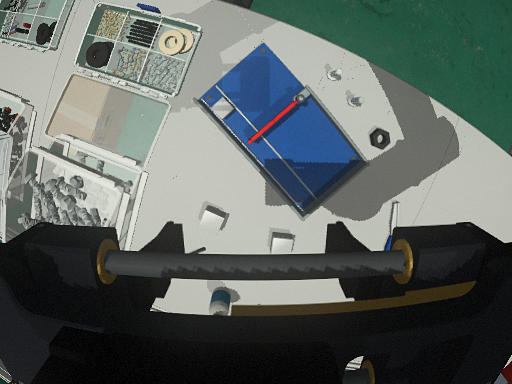

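```bash
python3 -c "
from h import *
c=cam('wrist')
p,d=r.capture('wrist');cv2.imwrite('pics/w3.png',p);np.save('pics/w3.npy',d)
np.savez('pics/w3c.npz',f=c[0],cx=c[1],cy=c[2],R=c[3],t=c[4])
print(r.sense()['joint_velocities'])
cv2.imwrite('pics/w3z.png',cv2.resize(p[35:225,190:400],None,fx=3.15,fy=3.15,interpolation=cv2.INTER_CUBIC))"
```

```text
[ 0.01587316 -2.26414873 -0.74864797  0.20893654  0.05457024  0.01537337]
```

View pics/w3z.png

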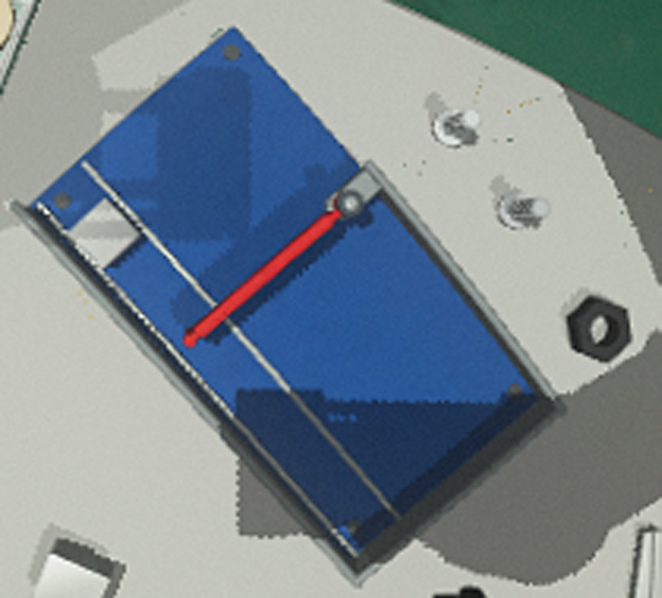

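```bash
cat > fit.py <<'E'
from h import *
from scipy.optimize import least_squares
z=np.load('pics/w3c.npz'); c=(float(z['f']),float(z['cx']),float(z['cy']),z['R'],z['t'])
pts=[((236,28),(-100,78,6)),((85,163),(-97,-21.2,10)),((398,517),(142,-21.2,10)),((349,204),(0,55,56)),((189,341),(0,-41,50)),((12,203),(-100,-58,32)),((362,584),(145,-58,32)),((563,405),(145,78,32))]
uv=np.array([(a/3.15+190-.34,b/3.15+35-.34) for (a,b),_ in pts]); L=np.array([q for _,q in pts])/1000
W=np.array([onplane(c,*uv[i],L[i,2],True)[:2] for i in range(len(L))])
def tf(p,L): cc,s=np.cos(p[2]),np.sin(p[2]); return np.c_[p[0]+cc*L[:,0]-s*L[:,1],p[1]+s*L[:,0]+cc*L[:,1]]
s=least_squares(lambda p:(tf(p,L)-W).ravel(),[.45,.38,1.1],loss='soft_l1',f_scale=.002); print(s.x,np.degrees(s.x[2])); print(np.round((tf(s.x,L)-W)*1000,1))
def lane(p,w): 
    cc,ss=np.cos(p[2]),np.sin(p[2]); d=np.asarray(w)[:2]-p[:2]; return np.array([cc*d[0]+ss*d[1],-ss*d[0]+cc*d[1]])*1000
for a,b in [(103,197),(143,237),(106,268),(67,231)]:
    print(lane(s.x,onplane(c,a/3.15+189.66,b/3.15+34.66,.024,True)))
ct=cam('top')
print('top view')
for (a,b),q in [((545,547),(-100,78,6)),((482,238),(0,-41,50)),((583,303),(0,0,24)),((628,370),(-97,-21,10)),((222,78),(145,-58,32)),((92,322),(145,78,32))]:
    print(q,lane(s.x,onplane(ct,a/5+190-.4,b/5+155-.4,q[2]/1000)))
E
python3 fit.py
```

```text
[0.44175911 0.38466469 1.1021519 ] 63.14865196891644
[[-1.6 -1.7]
 [-0.8 -1.1]
 [ 0.1  2.1]
 [-1.5  0.6]
 [ 1.7 -0.7]
 [ 1.2  1.7]
 [ 0.5 -2.6]
 [ 0.2  1.5]]
[-75.82728395 -25.51821126]
[-49.20088304 -24.443185  ]
[-50.09203932 -46.97575529]
[-75.51419223 -48.64730657]
top view
(-100, 78, 6) [-98.83491952  74.53935424]
(0, -41, 50) [ -0.87357231 -42.71645445]
(0, 0, 24) [-60.48379699 -39.39164986]
(-97, -21, 10) [-96.66590038 -21.2309602 ]
(145, -58, 32) [145.5320628  -56.92741575]
(145, 78, 32) [146.91474651  76.48288021]
```

```bash
cat > plan.py <<'E'
import numpy as np
def rect(c,phi,hj=7.5,hz=9.5):
    j=np.array([np.cos(phi),np.sin(phi)]);z=np.array([-j[1],j[0]])
    return [c+a*hj*j+b*hz*z for a in(-1,1) for b in(-1,1)]
def theta(A,phi):
    best=(0,0)
    P=rect(A,phi); C=[P[0],P[1],P[3],P[2]]
    for i in range(4):
        for k in np.linspace(0,1,20):
            p=C[i]*(1-k)+C[(i+1)%4]*k; rx,ry=p[0],55-p[1]; rho=np.hypot(rx,ry); 
            s=np.sqrt(max(rho**2-4,0))
            if s>96 or rho<3: continue
            th=np.arctan2(rx,ry)+np.arcsin(2/rho)
            if th>best[0]: best=(th,s)
    return best
def step(xb,phid,D,yB=-36,p=True):
    phi=np.radians(phid); ext=7.5*abs(np.cos(phi))+9.5*abs(np.sin(phi))
    B=np.array([xb-12-ext,yB]); A=B+D*np.array([np.cos(phi),np.sin(phi)])
    th,s=theta(A,phi); top=[q[1] for q in rect(A,phi)]
    return B,A,th,s,max(top)
if __name__=='__main__':
  for phid,D in [(48,95),(48,90),(48,85),(60,90),(70,85),(75,80),(80,80),(80,85)]:
    for xb in (-62,-50,-40,-30,-20,-10,0,10,20,30,40,50,60,70,76):
        B,A,th,s,m=step(xb,phid,D); e=(96*np.sin(th),55-96*np.cos(th))
        print(phid,D,xb,'A',A.round(0),'th %.2f s %.0f'%(th,s),'edge',np.round(e),'maxy %.0f'%m)
E
python3 plan.py
```

```text
48 95 -62 A [-23.  35.] th 0.00 s 0 edge [  0. -41.] maxy 47
48 95 -50 A [-11.  35.] th 0.17 s 21 edge [ 16. -40.] maxy 47
48 95 -40 A [-1. 35.] th 0.58 s 24 edge [ 53. -25.] maxy 47
48 95 -30 A [ 9. 35.] th 0.90 s 11 edge [75. -5.] maxy 47
48 95 -20 A [19. 35.] th 1.22 s 19 edge [90. 22.] maxy 47
48 95 -10 A [29. 35.] th 1.34 s 29 edge [93. 33.] maxy 47
48 95 0 A [39. 35.] th 1.40 s 38 edge [95. 39.] maxy 47
48 95 10 A [49. 35.] th 1.44 s 48 edge [95. 42.] maxy 47
48 95 20 A [59. 35.] th 1.46 s 58 edge [95. 44.] maxy 47
48 95 30 A [69. 35.] th 1.48 s 68 edge [96. 46.] maxy 47
48 95 40 A [79. 35.] th 1.49 s 78 edge [96. 47.] maxy 47
48 95 50 A [89. 35.] th 1.50 s 88 edge [96. 48.] maxy 47
48 95 60 A [99. 35.] th 1.48 s 96 edge [96. 46.] maxy 47
48 95 70 A [109.  35.] th 0.00 s 0 edge [  0. -41.] maxy 47
48 95 76 A [115.  35.] th 0.00 s 0 edge [  0. -41.] maxy 47
48 90 -62 A [-26.  31.] th 0.00 s 0 edge [  0. -41.] maxy 43
48 90 -50 A [-14.  31.] th 0.01 s 25 edge [  1. -41.] maxy 43
48 90 -40 A [-4. 31.] th 0.40 s 26 edge [ 37. -34.] maxy 43
48 90 -30 A [ 6. 31.] th 0.70 s 31 edge [ 
[... 5207 characters left out ...]
y 57
80 85 -30 A [-38.  48.] th 0.00 s 0 edge [  0. -41.] maxy 57
80 85 -20 A [-28.  48.] th 0.00 s 0 edge [  0. -41.] maxy 57
80 85 -10 A [-18.  48.] th 0.00 s 0 edge [  0. -41.] maxy 57
80 85 0 A [-8. 48.] th 1.74 s 2 edge [95. 71.] maxy 57
80 85 10 A [ 2. 48.] th 2.11 s 3 edge [ 82. 104.] maxy 57
80 85 20 A [12. 48.] th 2.45 s 4 edge [ 61. 129.] maxy 57
80 85 30 A [22. 48.] th 1.84 s 14 edge [93. 80.] maxy 57
80 85 40 A [32. 48.] th 1.73 s 24 edge [95. 70.] maxy 57
80 85 50 A [42. 48.] th 1.68 s 34 edge [95. 66.] maxy 57
80 85 60 A [52. 48.] th 1.66 s 44 edge [96. 63.] maxy 57
80 85 70 A [62. 48.] th 1.64 s 54 edge [96. 62.] maxy 57
80 85 76 A [68. 48.] th 1.63 s 60 edge [96. 61.] maxy 57
```

Emit:
play_rows(plan=[[[0, -2.4, -5, 0, 0, 0], [3, -2.4, -10.3, 0, 0, 0], [9, -2.4, -10.3, 0, 0, 0], [15, -2.4, -10.3, 0, 0, 0], [20, -2.4, -10.3, 0, 0, 0]]], hand=0.8)

```text
time_s: 3.38
tcp_pos: [0.4148, 0.3238, 0.1021]
ee_rot: [[0.001, -0.365, 0.931], [0.001, 0.931, 0.365], [-1.0, 0.001, 0.001]]
wrist_force: [-0.1, 0.7, -0.3]
gripper_width: 0.803
```

```bash
cat >> h.py <<'E'
O=np.array([.44176,.38466]);YAW=1.10215
def tolane(w):
    c,s=np.cos(YAW),np.sin(YAW); d=np.asarray(w)[:2]-O; return np.array([c*d[0]+s*d[1],-s*d[0]+c*d[1]])*1000
def state():
    s=r.sense(); T=tolane(s['tcp_pos']); j=s['ee_rot'][:,1]; phi=np.arctan2(j[1],j[0])-YAW; D=15+87*s['gripper_width']; e=np.array([np.cos(phi),np.sin(phi)])
    print('t',s['time_s'],'lane TCP',T.round(1),'z',round(s['tcp_pos'][2]*1000,1),'phi',round(np.degrees(phi),1),'D',round(D,1),'B',(T-e*D/2).round(1),'A',(T+e*D/2).round(1),'F',s['wrist_force'].round(1),'j6',s['joints'][5].round(1))
    ext=7.5*e[0]+9.5*e[1]; print('block centre if touching',(T-e*D/2)[0]+ext+12)
    return s
E
python3 -c "
from h import *
state()
p,d=r.capture('scene');cv2.imwrite('pics/s2.png',cv2.resize(p[130:270,190:390],None,fx=4,fy=4,interpolation=cv2.INTER_CUBIC))
p,d=r.capture('wrist');cv2.imwrite('pics/w4.png',p)"
```

```text
t 3.375 lane TCP [-66.5  -3.4] z 102.1 phi 48.3 D 84.9 B [-94.8 -35.1] A [-38.3  28.2] F [-0.1  0.7 -0.3] j6 -124.2
block centre if touching -70.67901687118189
```

View pics/s2.png

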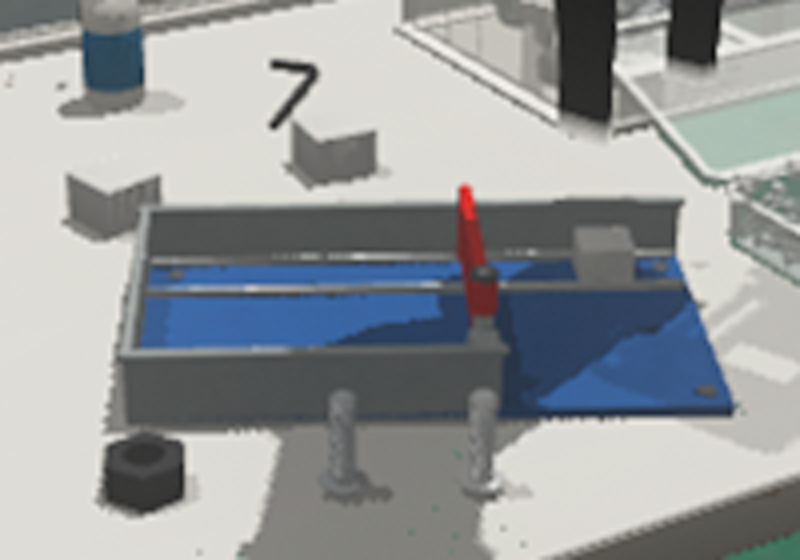

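View pics/w4.png

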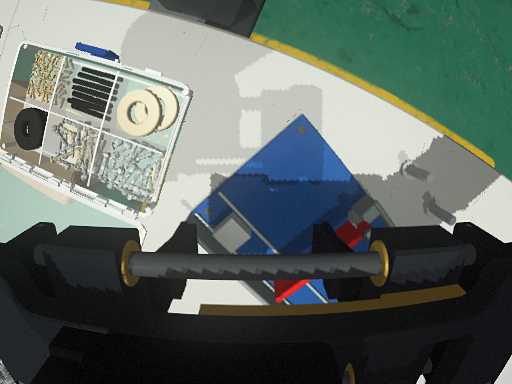

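Emit:
play_rows(plan=[[[4, 0, 0, 0, 0, 0], [7.5, 0, 0, 0, 0, 0], [8.5, 0, 0, 0, 0, 0], [8.5, 0, 0, 0, 0, 0]]])

```text
time_s: 3.98
tcp_pos: [0.4164, 0.3259, 0.0191]
ee_rot: [[0.002, -0.366, 0.931], [0.001, 0.931, 0.366], [-1.0, 0.001, 0.002]]
wrist_force: [0.8, -0.2, 0.6]
gripper_width: 0.801
```

```bash
python3 -c "
from h import *
state()
p,d=r.capture('scene');cv2.imwrite('pics/s3.png',cv2.resize(p[130:270,190:390],None,fx=4,fy=4,interpolation=cv2.INTER_CUBIC))"
```

```text
t 3.975 lane TCP [-63.8  -3.9] z 19.1 phi 48.3 D 84.7 B [-92.  -35.6] A [-35.6  27.7] F [ 0.8 -0.2  0.6] j6 -124.2
block centre if touching -67.90709317307086
```

View pics/s3.png

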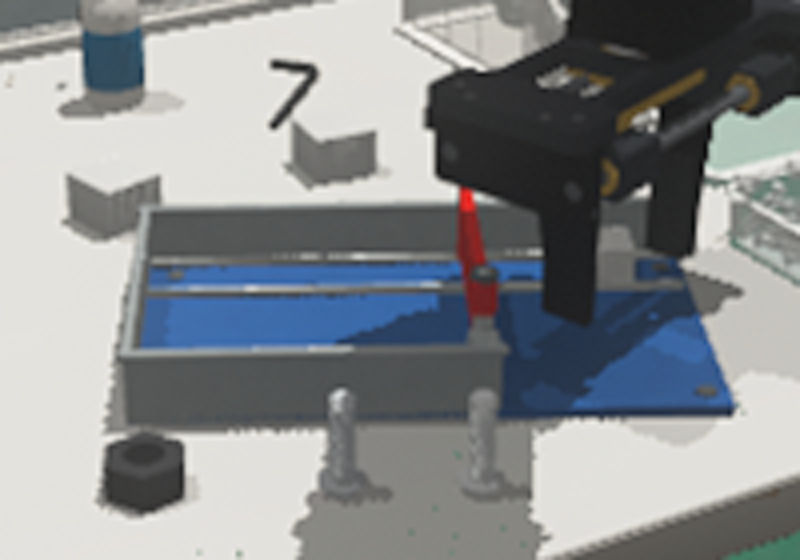

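Emit:
play_rows(plan=[[[0.5, 0, 0, 0, 0, 0], [0.5, 0.5, 0.56, 0, 0, 0], [0.5, 1, 1.12, 0, 0, 0], [0.5, 1.5, 1.68, 0, 0, 0], [0.5, 2, 2.24, 0, 0, 0]]])

```text
time_s: 4.65
tcp_pos: [0.4281, 0.3499, 0.0122]
ee_rot: [[-0.004, -0.365, 0.931], [-0.006, 0.931, 0.365], [-1.0, -0.004, -0.006]]
wrist_force: [-3.6, -9.1, 7.8]
gripper_width: 0.801
```

```bash
python3 -c "
from h import *
state()
p,d=r.capture('scene');cv2.imwrite('pics/s4.png',cv2.resize(p[130:270,190:390],None,fx=4,fy=4,interpolation=cv2.INTER_CUBIC))"
```

```text
t 4.65 lane TCP [-37.2  -3.5] z 12.2 phi 48.3 D 84.7 B [-65.4 -35.1] A [-9.  28.1] F [-3.6 -9.1  7.8] j6 -124.6
block centre if touching -41.27401739583905
```

View pics/s4.png

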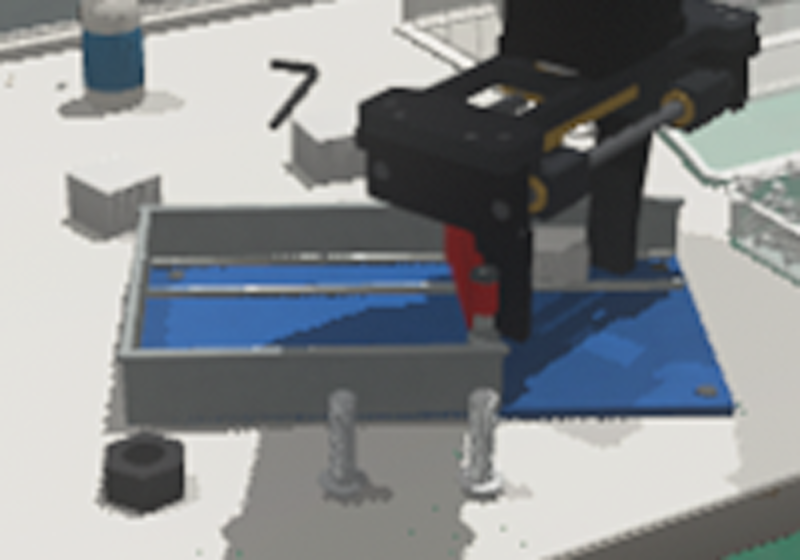

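Emit:
play_rows(plan=[[[-0.2, 0, 0, 0, 0, 0], [-0.2, 0.33, 0.37, 0, 0, 0], [-0.2, 0.66, 0.75, 0, 0, 0], [-0.2, 1, 1.12, 0, 0, 0], [-0.2, 1, 1.12, 0, 0, 0]]])

```text
time_s: 5.32
tcp_pos: [0.433, 0.3614, 0.0129]
ee_rot: [[-0.007, -0.365, 0.931], [-0.009, 0.931, 0.365], [-1.0, -0.006, -0.01]]
wrist_force: [-5.3, -6.9, 1.5]
gripper_width: 0.803
```

```bash
python3 -c "
from h import *
state()
p,d=r.capture('scene');cv2.imwrite('pics/s5.png',cv2.resize(p[130:270,190:390],None,fx=4,fy=4,interpolation=cv2.INTER_CUBIC))
p,d=r.capture('top');cv2.imwrite('pics/t5.png',cv2.resize(p[155:275,190:340],None,fx=5,fy=5,interpolation=cv2.INTER_CUBIC))"
```

```text
t 5.325 lane TCP [-24.7  -2.7] z 12.9 phi 48.2 D 84.8 B [-53.  -34.4] A [ 3.5 28.9] F [-5.3 -6.9  1.5] j6 -124.8
block centre if touching -28.89382770434112
```

View pics/s5.png

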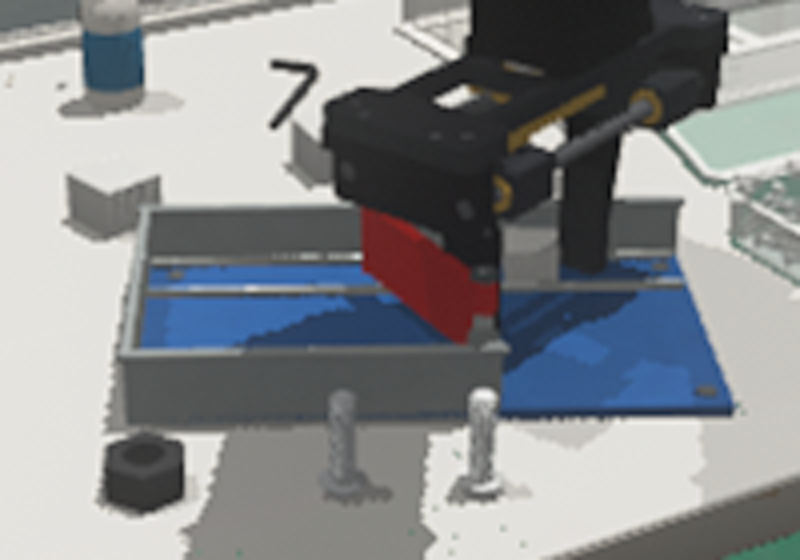

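View pics/t5.png

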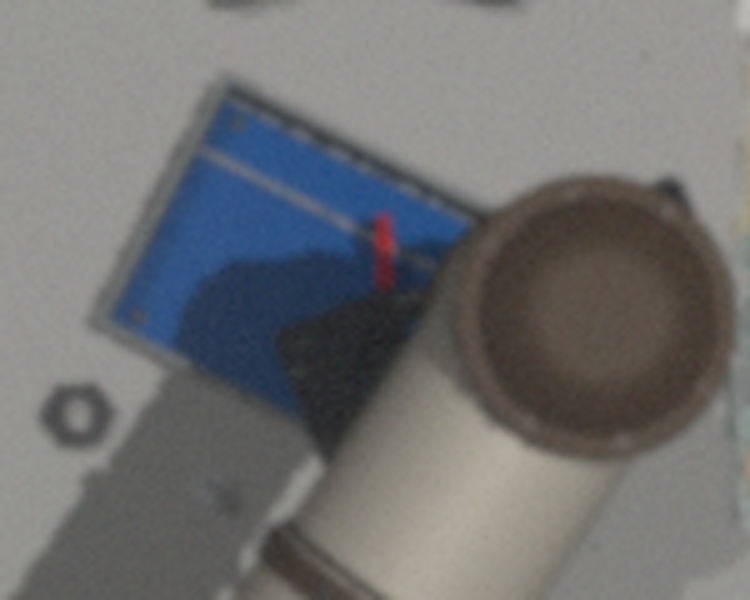

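Emit:
play_rows(plan=[[[-0.1, 0.3, 0.5, 0, 0, 0], [-0.1, 0.75, 0.95, 0, 0, 0], [-0.1, 1.15, 1.4, 0, 0, 0], [-0.1, 1.55, 1.85, 0, 0, 0], [-0.1, 1.9, 2.3, 0, 0, 0]]])

```text
time_s: 6.05
tcp_pos: [0.4479, 0.3859, 0.0136]
ee_rot: [[-0.008, -0.365, 0.931], [-0.012, 0.931, 0.364], [-1.0, -0.008, -0.012]]
wrist_force: [-2.3, -9.4, 1.1]
gripper_width: 0.799
```

```bash
python3 -c "
from h import *
state()
p,d=r.capture('scene');cv2.imwrite('pics/s6.png',cv2.resize(p[130:270,190:390],None,fx=4,fy=4,interpolation=cv2.INTER_CUBIC))"
```

```text
t 6.05 lane TCP [ 3.9 -4.9] z 13.6 phi 48.2 D 84.5 B [-24.3 -36.4] A [32.  26.6] F [-2.3 -9.4  1.1] j6 -125.1
block centre if touching -0.1978685800859079
```

View pics/s6.png

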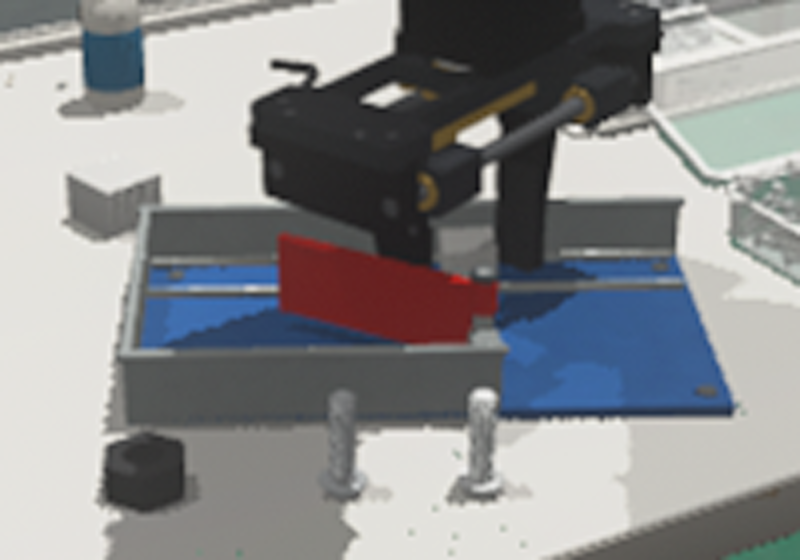

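Emit:
play_rows(plan=[[[-0.1, 0.45, 0.5, 0, 0, 0], [-0.1, 0.9, 1.05, 0, 0, 0], [-0.1, 1.35, 1.55, 0, 0, 0], [-0.1, 1.8, 2.1, 0, 0, 0], [-0.1, 2.3, 2.6, 0, 0, 0]]])

```text
time_s: 6.72
tcp_pos: [0.4661, 0.4205, 0.0157]
ee_rot: [[-0.002, -0.365, 0.931], [-0.005, 0.931, 0.365], [-1.0, -0.003, -0.004]]
wrist_force: [1.3, -4.6, 0.3]
gripper_width: 0.797
```

```bash
python3 -c "
from h import *
state()
p,d=r.capture('scene');cv2.imwrite('pics/s7.png',cv2.resize(p[130:270,190:390],None,fx=4,fy=4,interpolation=cv2.INTER_CUBIC))"
```

```text
t 6.725 lane TCP [43.  -5.5] z 15.7 phi 48.2 D 84.3 B [ 14.9 -37. ] A [71.1 25.9] F [ 1.3 -4.6  0.3] j6 -125.5
block centre if touching 38.97309721248807
```

View pics/s7.png

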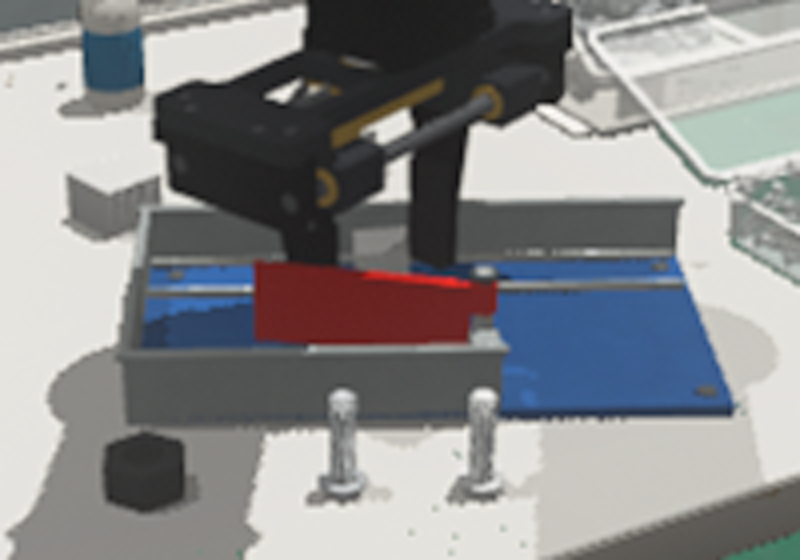

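Emit:
play_rows(plan=[[[0.05, 0.4, 0.3, -0.4, 0, 0], [0.1, 0.85, 0.6, -0.8, 0, 0], [0.15, 1.25, 0.9, -1.2, 0, 0], [0.15, 1.7, 1.2, -1.6, 0, 0], [0.15, 2.1, 1.5, -2, 0, 0]]])

```text
time_s: 7.4
tcp_pos: [0.4729, 0.4465, 0.0148]
ee_rot: [[-0.001, -0.663, 0.748], [-0.002, 0.748, 0.663], [-1.0, -0.001, -0.002]]
wrist_force: [1.5, -4.3, 0.9]
gripper_width: 0.798
```

```bash
python3 -c "
from h import *
state()
p,d=r.capture('scene');cv2.imwrite('pics/s8.png',cv2.resize(p[130:270,190:390],None,fx=4,fy=4,interpolation=cv2.INTER_CUBIC))"
```

```text
t 7.4 lane TCP [69.2  0.2] z 14.8 phi 68.4 D 84.5 B [ 53.7 -39.1] A [84.8 39.5] F [ 1.5 -4.3  0.9] j6 -106.1
block centre if touching 77.28918749219439
```

View pics/s8.png

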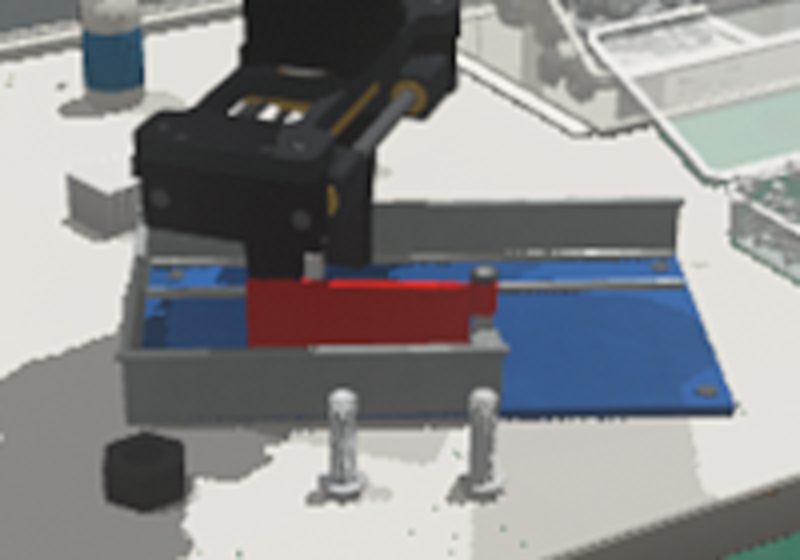

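Emit:
play_rows(plan=[[[0, 0.15, 0.35, 0, 0, 0], [0, 0.15, 0.35, 0, 0, 0], [0, 0, 0, 0, 0, 0], [0, 0, 0, 0, 0, 0], [-1, 0, 0, 0, 0, 0]]])

```text
time_s: 8.07
tcp_pos: [0.4721, 0.4468, 0.0245]
ee_rot: [[-0.002, -0.661, 0.75], [-0.002, 0.75, 0.661], [-1.0, -0.0, -0.003]]
wrist_force: [3.1, -3.0, -2.0]
gripper_width: 0.803
```

Emit:
play_rows(plan=[[[-2, 0, 0, 0, 0, 0], [-5, 0, 0, 0, 0, 0], [-9, 0, 0, 0, 0, 0], [-13, 0, 0, 0, 0, 0], [-16, 0, 0, 0, 0, 0]]])

```text
time_s: 8.7
tcp_pos: [0.4719, 0.448, 0.1878]
ee_rot: [[0.0, -0.662, 0.749], [0.002, 0.749, 0.662], [-1.0, 0.001, 0.001]]
wrist_force: [0.3, -0.1, 0.9]
gripper_width: 0.799
```

```bash
python3 -c "
from h import *
state()
p,d=r.capture('scene');cv2.imwrite('pics/s9.png',cv2.resize(p[130:270,190:390],None,fx=4,fy=4,interpolation=cv2.INTER_CUBIC))"
```

```text
t 8.7 lane TCP [70.1  1.7] z 187.8 phi 68.3 D 84.5 B [ 54.5 -37.5] A [85.7 41. ] F [ 0.3 -0.1  0.9] j6 -106.2
block centre if touching 78.08531635327321
```

View pics/s9.png

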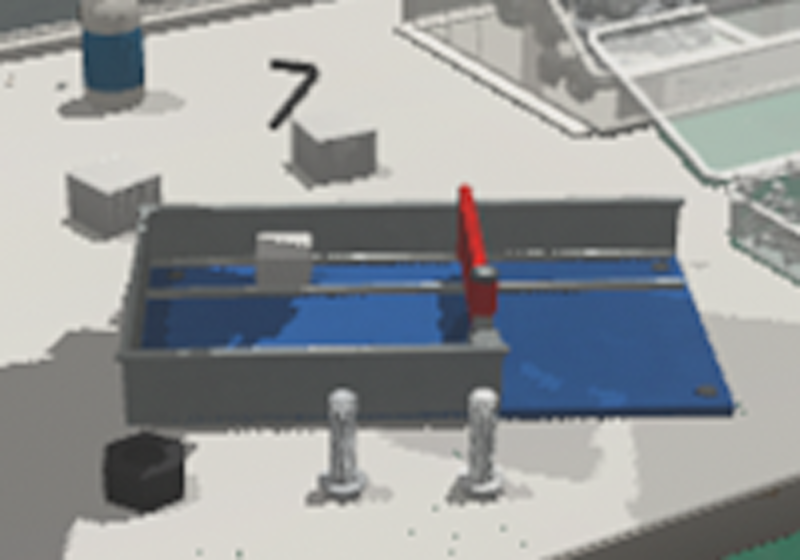

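```bash
python3 -c "
from h import *
c=cam('scene')
for q in [(258,234),(312,234),(309,249),(260,246)]: print(tolane(onplane(c,q[0]/4+190-.4,q[1]/4+130-.4,.024)).round(1))
print(tolane(onplane(c,464/4+190,188/4+130,.05)).round(1),'gate edge')
r.finish_job()"
```

```text
[ 93.2 -49.4]
[ 68.7 -48.3]
[ 70.3 -33.3]
[ 92.2 -37.2]
[  0.6 -37. ] gate edge
the job is handed in; nothing more can be done
```

The bright block is in the reject lane and the gate has shut behind it. I handed the job in at about 8.8 s of the 53 s allowed; no verdict is reported, so I can't say how it was judged.

**What I did:** I found the lane and block with the wrist camera; the fitted points agreed to about 2 mm, and the top view agreed except at one plate corner (3.5 mm off). With the fingers about 70 mm apart, one straight push opened the gate with the front finger while the rear finger pushed the block between its rails. The gate was open, by eye about 1.1 rad, with the block still at the gate line. I kept pushing to lane x about 80 mm, turning the hand 20° so the front finger stayed on the gate, then backed off and lifted clear.

**Last checks (scene camera and finger positions):**
- **Block:** it lies flat between the rails, with its centre at lane x about 80 mm, past the 70 mm needed to clear the gate's sweep.
- **Gate:** it is shut, with its free edge measured at lane x about 0.6 mm, and it is not touching the block.
- **Nut and bolts:** by eye they are where they started.
- **Gripper:** it is about 0.19 m up and clear of everything.

**Doubtful points:**
- **Sideways position:** the block's y from the scene view scattered about −33 to −49 mm, because the far-side corners were hard to pick at that angle. I relied on seeing it between the rails for that.
- **Upward force:** while the gate first opened, the wrist read about 8 N upward, possibly a fingertip brushing a rail. I raised the hand about 2 mm and the reading fell to 1.5 N.
- **Contact forces:** forces on the block and gate can't be read separately, so I infer that both holding steps were met from the geometry and pictures.

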